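# Key the drip-tray strainer onto its pin and press it home

## Task

The round steel strainer of the dish rack's drip tray is sitting up on its drain collar because the notch in its rim is not over the collar's locating pin. With a fingertip, push the strainer's upright fin sideways to turn the strainer until the notch stands over the pin, then press the strainer down until it is fully home, and move clear. Do not pinch the fin, do not lift the strainer, and leave the mugs and the tumbler where they stand.

Things in the scene. Friction and masses are not known exactly. Their poses are not given: they have to be found in the camera images.
- collar_centre (a point): On the drain collar's vertical axis, on its flat top, 29 mm above the counter. The grey drip tray is 240 x 220 mm, rim 16 mm high, fixed; the collar is a drum 132 mm across in its middle. x axis: level, from the collar's axis towards the pin. Keep clear: a fixed dish rack (y above 0.45 m, 210 mm high) and a fixed cutlery caddy (y below -0.45 m, 240 mm high).
- pin_tip (a point): The locating pin: a level round steel pin 10 mm thick pointing to the collar's axis, inner end 48.5 mm and outer end 75 mm from it (outer end held in a plastic block up to 38 mm above the counter). This point is on top of the pin, 51 mm from the axis, 39 mm above the counter. Seen from above, the pin shows as a stub 18 mm long beyond the strainer's rim.
- disc_centre (a point): Centre of the strainer's flat top. The strainer is a steel disc 112 mm across, 10 mm thick, with 10 small drain holes 21 mm from its axis; it turns about the collar's axis. Its top is 50 mm above the counter at the start, 40 mm when fully home (then about flush with the top of the pin). x axis: from the centre to the notch. Press anywhere on the flat but not on the fin.
- notch (a point): Middle of the notch in the strainer's rim, at the level of its top, 51 mm from the axis. The notch is 18 mm wide, with parallel sides, cut 9.5 mm deep into the rim, and open outwards; the pin has 4 mm to spare on either side.
- fin (a point): Middle of the upright fin on the strainer, across the disc from the notch (41 mm from the axis, 10 mm above the disc's top). The fin is a radial plate 12 mm thick and 22 mm long (30 to 52 mm from the axis), rising 20 mm above the disc, with a 4 mm wide ridge in the middle rising 3 mm more. Pushed on a side at its middle it needs about 1.5 N; the strainer stops where the push stops.
- fin_a: The one side face of the fin (4 mm thick plate, facing the strainer's own +y, a push on it turns the strainer anticlockwise). Its origin lies on the strainer's axis at its underside.
- fin_b: The other side face of the fin (facing the strainer's own -y). Same origin.
- strainer (a joint): Angle of the strainer about the vertical, rad, growing anticlockwise seen from above; 0 (or a full turn, 6.283) = notch exactly over the pin. It starts between 0.7 and 5.58 and turns freely either way past 0 and a full turn.
- stem (a joint): How far the strainer is down, m: 0 at the start (sitting up), 0.010 = fully home, negative = lifted. A stiff rubber stem holds it at any height: about 4 N downwards begins to move it, 8 to 20 N presses it home. With the notch away from the pin it goes down only 2 to 4 mm and stops on the pin, springing back to about 2 mm; it can still be turned from there.
- mug_a: White enamel mug, 84 mm across, 85 mm high, handle on its own +y, origin at the centre of its underside. Leave alone.
- mug_b: Smaller blue enamel mug, 76 mm across, 75 mm high, handle on its own +y, origin at the centre of its underside. Leave alone.
- tumbler: Glass tumbler, 68 mm across, 110 mm high, origin at the centre of its underside. Leave alone.

How it is judged:
By the outcome, as a careful person would: the job done as asked, in the order asked, and still so for the second after the job is handed in, with the robot touching nothing.
It also fails if it takes over 48 s, if anything falls off the work surface, if the arm or the gripper's body presses on something with over 40 N, if the wrist force passes 120 N, or if a joint passes its speed limit or range.

## Robot

A 6-joint arm with a two-finger parallel gripper is mounted at the origin on the work surface. World frame = base frame: x ahead of the robot, y to its left, z up, the work surface at z = 0. Lengths are in m, angles in rad, forces in N, time in s.
With the tool pointing down it reaches from about 0.35 to 0.975 m from the base axis. Payload 4.9 kg.
Tool frame: the origin (TCP) lies at the very end of the fingers, on their centre line; the grasp point (between the pads) lies 19 mm behind it (ctrl.grasp_offset is the distance from the TCP to the grasp point, in m); z points along the fingers, y is the line along which they close (so a half turn about z gives the same grasp; the last joint's range is limited). The gripper opens to 85 mm and grips with 20 to 120 N. Pads are 22 mm wide; open, the fingers measure 114 mm over their backs; the gripper's body (76 mm by 85 mm) begins 54 mm behind the grasp point. The pads swing forward as they close: fully open they stand 13 mm farther back than shut.
Start: joints at [-1.297, 0.053, 1.613, -0, 1.476, -0.119], TCP at [0.239, -0.577, 0.231] pointing down, gripper open.
Joint ranges: [-3.01, 3.01], [-1.01, 2.22], [0.06, 2.58], [-1.02, 4.17], [0.09, 2.62], [-3.14, 3.14]. Speed limits (rad/s): [2.57, 2.57, 3.14, 3.14, 3.14, 3.14].

## Interface

Orientations are given as a rotation vector (axis times angle).
In Python, from station import ctrl, optics gives the robot as it stands.
- The arm moves only by the shell command python3 -m handwheel 'ROWS' [OPENING] [FORCE]. ROWS is JSON, a list of rows, each an object of numbers: "tx", "ty", "tz": the shift along the tool's x, y, z in mm; "roll": the turn about the tool's z in rad. A call has 1 to 12 rows; each row shifts and turns the commanded pose from where the row before left it, along the tool's axes as they then stand; what a row does not reach is not made up. A row lasts 1/12 s, in which the tool goes at most 41.7 mm and 7.16 degrees, less where a joint would pass 70% of its speed; a pose out of reach is approached as far as the arm can. A call with a gripper value outside its range is refused whole. OPENING is the finger opening in mm, from 0 to 85.4, set as the call begins (- or left out, the last holds). The fingers move at their own pace and stop on an object; FORCE is the grip in N (left out, the last holds). Time passes only in rows, so rows that do not move let the fingers close. It gives the time, the measured TCP pose, the force, the opening and the grip force at its end, in the units of the state.
- ctrl.get_obs(): the state, without advancing time (a new reading comes with each control period).
- optics.get_image(name): name is "scene" or "top" or "wrist"; returns (picture, depth): 420x560x3 uint8, red, green, blue; 420x560 float32, m along the optical axis (not along the pixel's ray), 0 where there is no reading.
- optics.camera_params(name): a dict with "mtx" (3x3 intrinsics, pixels), "k1" (the pictures are not rectified: a ray, as slopes to the right and down, at radius r is drawn at 1 + k1 r^2 times it, then the intrinsics apply), "extrinsics" (4x4, takes a point from camera to world coordinates); the wrist camera has in their place "tool_from_camera" (4x4, takes a point from camera to tool coordinates, whose origin is the TCP and whose axes are the flange's). Camera axes: x right, y down, z forward; pixel columns grow to the right and rows downward; lengths in m; the calibration is good to about 2 mm. A picture is of the moment at which its call begins: read the wrist's pose just before it. camera_params takes no time and is no camera call.
- ctrl.finish_job(): hands the job in; it is judged then, once.
The state is a dict: "t": time; "q": joint angles; "dq": joint speeds; "effort": joint torques, N m; "tool_pos": TCP position; "tool_rot": TCP orientation; "contact_force": force on the tool from outside, world axes, zero at the start; "wrist_torque": the same for the moment, N m; "opening": finger opening in m; "grip_force": force on a finger pad.
Only numpy, scipy, OpenCV 4.12 (cv2) and the standard library are available. Lean on these libraries where they do the work, as an engineer would, in place of code of your own. Each camera call takes 0.05 s, during which the arm holds its last target. There are 200 camera calls.

## Working session

There is one attempt and no reset: what is moved stays moved. The work goes in short steps, Python scripts to look and compute and a shell command to move; the robot and the scene stay as the last step left them, time stands still between calls to the robot, and variables do not carry over. Pictures are saved under pics/ and viewed, at most 11 in all, crops included, and the job is handed in when it is done.

```bash
mkdir -p pics; ls; python3 - <<'E'
from station import ctrl, optics
import cv2, numpy as np
for n in ("top","scene"):
    p,d=optics.get_image(n); cv2.imwrite(f"pics/{n}0.png",p[:,:,::-1]); np.savez(f"{n}0.npz",p=p,d=d)
    print(n,optics.camera_params(n))
print(optics.camera_params("wrist")); o=ctrl.get_obs(); print(o)
E
```

```text
pics
top {'mtx': array([[540.49716432,   0.        , 276.87561829],
       [  0.        , 540.49716432, 208.93642724],
       [  0.        ,   0.        ,   1.        ]]), 'k1': -0.21131279005063733, 'extrinsics': array([[ 2.39663414e-02, -9.88193899e-01,  1.51322283e-01,
         3.88493590e-01],
       [-9.99712435e-01, -2.35669593e-02,  4.43242115e-03,
         4.96657211e-02],
       [-8.13885452e-04, -1.51384996e-01, -9.88474542e-01,
         1.34499771e+00],
       [ 0.00000000e+00,  0.00000000e+00,  0.00000000e+00,
         1.00000000e+00]])}
scene {'mtx': array([[526.9557588 ,   0.        , 263.55846207],
       [  0.        , 526.9557588 , 211.8153895 ],
       [  0.        ,   0.        ,   1.        ]]), 'k1': -0.040827921472093395, 'extrinsics': array([[-0.71325985,  0.3734343 , -0.59313339,  1.22838997],
       [ 0.70076127,  0.36312659, -0.61406247,  0.72597713],
       [-0.01392948, -0.85363101, -0.52069191,  0.63791177],
       [ 0.        ,  0.        ,  0.        ,  1.        ]])}
{'mtx': array([[314.19361975,   0.        , 282.71953802],
       [  0.        , 314.1
[... 437 characters left out ...]
,
         1.00000000e+00]])}
{'t': 0.1, 'q': array([-1.29697044e+00,  5.33049852e-02,  1.61414712e+00,  4.11523221e-05,
        1.47601821e+00, -1.19013154e-01]), 'dq': array([-0.00028628, -0.00100521, -0.00315567,  0.00143523,  0.00015325,
       -0.00064969]), 'effort': array([-3.38805012e-05, -3.94898343e+01, -3.71366286e+01, -1.36406470e-04,
        3.86374086e-03,  2.75619101e-06]), 'tool_pos': array([ 0.23910805, -0.57684383,  0.23018292]), 'tool_rot': array([-3.07934699e+00, -6.12737925e-01,  1.63824231e-04]), 'contact_force': array([-0.7638154 ,  0.29253015,  0.13930461]), 'wrist_torque': array([0.04835365, 0.0750044 , 0.03176095]), 'grip_force': 0.0, 'opening': 0.08538232509527169}
```

View pics/top0.png

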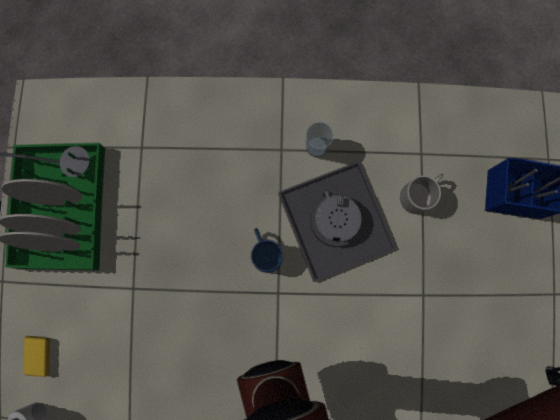

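View pics/scene0.png

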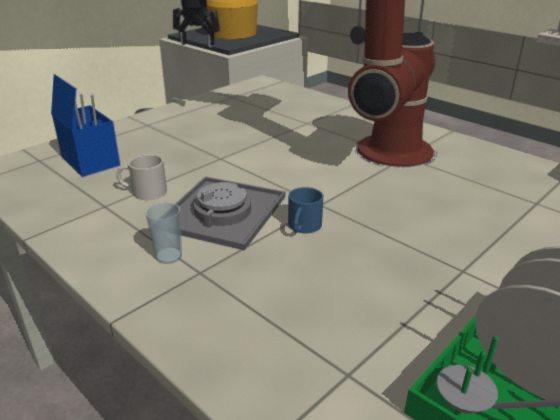

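The top view shows the disc near (338,218), with a dark notch candidate at (336,239). The pin and fin are near (327,196) and (343,202). The mugs are at (266,255) and (424,193), and the tumbler is at (318,138). I'll enlarge this area.

```bash
cat > h.py <<'E'
import numpy as np, cv2
from scipy.spatial.transform import Rotation as R
from station import ctrl, optics
def cam(n,obs=None):
    c=optics.camera_params(n)
    if n=="wrist":
        T=np.eye(4); T[:3,:3]=R.from_rotvec(obs["tool_rot"]).as_matrix(); T[:3,3]=obs["tool_pos"]
        return c["mtx"],c["k1"],T@c["tool_from_camera"]
    return c["mtx"],c["k1"],c["extrinsics"]
def ray2plane(C,uv,z):
    K,k,E=C; uv=np.atleast_2d(np.array(uv,float))
    # model is d*(1+k r^2): cv2 k1
    xy=cv2.undistortPoints(uv[:,None],K,np.array([k,0,0,0.]))[:,0]
    d=np.c_[xy,np.ones(len(xy))]@E[:3,:3].T; o=E[:3,3]
    return o+d*((z-o[2])/d[:,2])[:,None]
def proj(C,P):
    K,k,E=C; p=(np.atleast_2d(P)-E[:3,3])@E[:3,:3]
    return cv2.projectPoints(p[:,None],np.zeros(3),np.zeros(3),K,np.array([k,0,0,0.]))[0][:,0]
E
python3 - <<'E'
from h import *
p=np.load("top0.npz")["p"][:,:,::-1]
c=p[150:290,240:400]; c=cv2.convertScaleAbs(c,alpha=1.6)
cv2.imwrite("pics/top_crop.png",cv2.resize(c,None,fx=4.2,fy=4.2,interpolation=cv2.INTER_CUBIC))
C=cam("top")
print(ray2plane(C,[[338,218]],.05),ray2plane(C,[[266,255],[424,193],[318,130]],.08))
E
```

```text
[[ 0.56805193 -0.09319304  0.05      ]] [[ 0.47247953  0.07817627  0.08      ]
 [ 0.62959563 -0.29932661  0.08      ]
 [ 0.77902636 -0.04015742  0.08      ]]
```

View pics/top_crop.png

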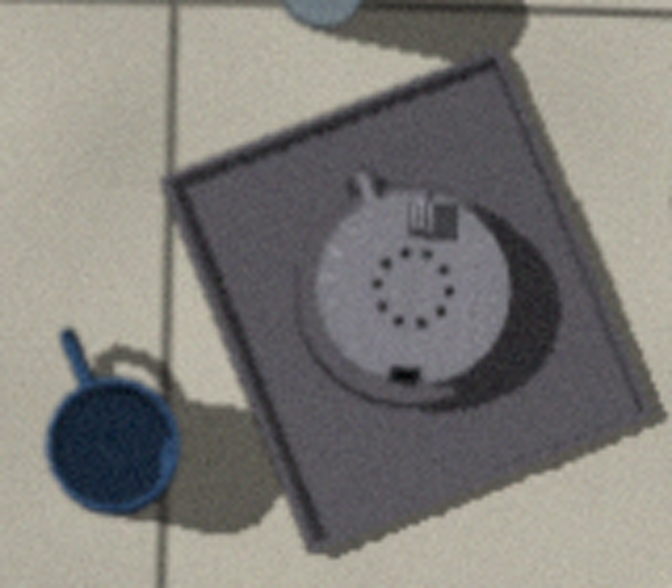

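The crop shows the disc centre at px (338.6,218.6), taken from the hole ring. The notch is at (336.2,239.5), the fin at about (340,201) and the pin stub at about (327,194).

```bash
python3 - <<'E'
from h import *
C=cam("top")
c=ray2plane(C,[[338.6,218.6]],.05)[0];n=ray2plane(C,[[336.2,239.5]],.048)[0];f=ray2plane(C,[[340,200.7]],.073)[0];p=ray2plane(C,[[326.9,194]],.038)[0]
print("c",c)
for k,v in dict(n=n,f=f,p=p).items():
    d=v-c; print(k,v,np.hypot(*d[:2]),np.degrees(np.arctan2(d[1],d[0])))
o=ctrl.get_obs(); M=R.from_rotvec(o["tool_rot"]).as_matrix(); print(M.round(3)); print("shift tool mm to c", M.T@(c-o["tool_pos"])*1000)
E
```

```text
c [ 0.56661777 -0.09466605  0.05      ]
n [ 0.51583233 -0.08949484  0.048     ] 0.05104804085640172 174.18591364326576
f [ 0.60675712 -0.09518129  0.073     ] 0.04014266043933716 -0.7354221316037659
p [ 0.62869625 -0.06667906  0.038     ] 0.06809559163071888 24.267393983399373
[[ 0.924  0.383 -0.   ]
 [ 0.383 -0.924  0.002]
 [ 0.    -0.002 -1.   ]]
shift tool mm to c [ 487.09692689 -319.73965157  180.90619771]
```

```bash
python3 -m handwheel '[{"tx":26.8,"ty":-16.2},{"tx":26.8,"ty":-16.2},{"tx":26.8,"ty":-16.2},{"tx":26.8,"ty":-16.2},{"tx":26.8,"ty":-16.2},{"tx":26.8,"ty":-16.2},{"tx":26.8,"ty":-16.2},{"tx":26.8,"ty":-16.2},{"tx":26.8,"ty":-16.2},{"tx":26.8,"ty":-16.2}]' 0 20
python3 -m handwheel '[{"tx":26.8,"ty":-16.2},{"tx":26.8,"ty":-16.2},{"tx":26.8,"ty":-16.2},{"tx":26.8,"ty":-16.2},{"tx":26.8,"ty":-16.2},{"tx":26.8,"ty":-16.2},{"tx":26.8,"ty":-16.2},{"tx":26.8,"ty":-16.2},{"tx":26.8,"ty":-16.2},{"tx":26.8,"ty":-16.2}]'
python3 -m handwheel '[{"roll":-0.12,"tz":4},{"roll":-0.12,"tz":4},{"roll":-0.12,"tz":4},{"roll":-0.12,"tz":4},{"roll":-0.12,"tz":4},{"roll":-0.12,"tz":4},{"roll":-0.12,"tz":4},{"roll":-0.12,"tz":4},{"roll":-0.12,"tz":4},{"roll":-0.12,"tz":4},{"roll":-0.12,"tz":4},{"roll":-0.12,"tz":4}]'
python3 -m handwheel '[{"roll":-0.12,"tz":4},{"roll":-0.12,"tz":4},{"roll":-0.12,"tz":4},{"roll":-0.12,"tz":4},{"roll":-0.12,"tz":4},{"roll":-0.12,"tz":4},{"roll":-0.12,"tz":4},{"roll":-0.12,"tz":4},{"roll":-0.12,"tz":4},{"roll":-0.12,"tz":4},{},{}]'
python3 - <<'E'
from h import *
o=ctrl.get_obs(); p,d=optics.get_image("wrist"); cv2.imwrite("pics/w1.png",cv2.convertScaleAbs(p[:,:,::-1],alpha=1.5)); np.savez("w1.npz",p=p,d=d,pos=o["tool_pos"],rot=o["tool_rot"]); print(o["tool_pos"],R.from_rotvec(o["tool_rot"]).as_matrix().round(3),o["q"],o["t"])
E
```

```text
[ 0.23910805 -0.57684383  0.23018292] [[ 0.924  0.383 -0.   ]
 [ 0.383 -0.924  0.002]
 [ 0.    -0.002 -1.   ]] [-1.29697044e+00  5.33049852e-02  1.61414712e+00  4.11523221e-05
  1.47601821e+00 -1.19013154e-01] 0.1$[0]: bad value
$[0]: bad value
$[0]: bad value
$[0]: bad value
```

View pics/w1.png

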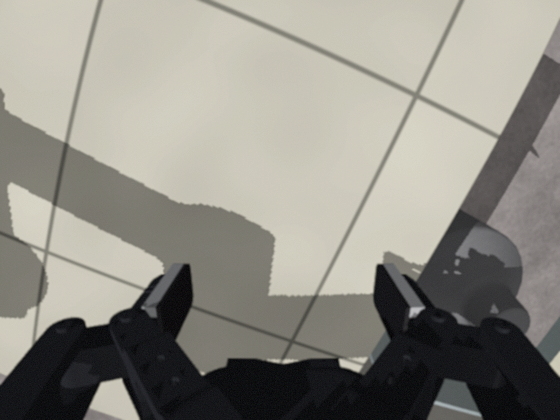

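The moves were refused, probably because each row needs all four keys. The wrist picture shows only the counter and the open fingers, so the arm is still at the start.

```bash
python3 -m handwheel '[{"tx":26.8,"ty":-16.2,"tz":0,"roll":0},{"tx":26.8,"ty":-16.2,"tz":0,"roll":0},{"tx":26.8,"ty":-16.2,"tz":0,"roll":0},{"tx":26.8,"ty":-16.2,"tz":0,"roll":0},{"tx":26.8,"ty":-16.2,"tz":0,"roll":0},{"tx":26.8,"ty":-16.2,"tz":0,"roll":0},{"tx":26.8,"ty":-16.2,"tz":0,"roll":0},{"tx":26.8,"ty":-16.2,"tz":0,"roll":0},{"tx":26.8,"ty":-16.2,"tz":0,"roll":0},{"tx":26.8,"ty":-16.2,"tz":0,"roll":0}]' 0 20
```

```text
t: 0.98
tool_pos: [0.4254, -0.3236, 0.231]
tool_rot: [-3.081, -0.613, 0.0]
contact_force: [0.1, -1.5, 0.1]
opening: 0.0001
grip_force: 0.0
```

```bash

python3 -m handwheel '[{"tx":26.8,"ty":-16.2,"tz":0,"roll":0},{"tx":26.8,"ty":-16.2,"tz":0,"roll":0},{"tx":26.8,"ty":-16.2,"tz":0,"roll":0},{"tx":26.8,"ty":-16.2,"tz":0,"roll":0},{"tx":26.8,"ty":-16.2,"tz":0,"roll":0},{"tx":26.8,"ty":-16.2,"tz":0,"roll":0},{"tx":26.8,"ty":-16.2,"tz":0,"roll":0},{"tx":26.8,"ty":-16.2,"tz":0,"roll":0},{"tx":26.8,"ty":-16.2,"tz":0,"roll":0},{"tx":26.8,"ty":-16.2,"tz":0,"roll":0}]'
python3 -m handwheel '[{"tx":0,"ty":0,"tz":4,"roll":-0.12},{"tx":0,"ty":0,"tz":4,"roll":-0.12},{"tx":0,"ty":0,"tz":4,"roll":-0.12},{"tx":0,"ty":0,"tz":4,"roll":-0.12},{"tx":0,"ty":0,"tz":4,"roll":-0.12},{"tx":0,"ty":0,"tz":4,"roll":-0.12},{"tx":0,"ty":0,"tz":4,"roll":-0.12},{"tx":0,"ty":0,"tz":4,"roll":-0.12},{"tx":0,"ty":0,"tz":4,"roll":-0.12},{"tx":0,"ty":0,"tz":4,"roll":-0.12},{"tx":0,"ty":0,"tz":4,"roll":-0.12}]'
python3 -m handwheel '[{"tx":0,"ty":0,"tz":4,"roll":-0.12},{"tx":0,"ty":0,"tz":4,"roll":-0.12},{"tx":0,"ty":0,"tz":4,"roll":-0.12},{"tx":0,"ty":0,"tz":4,"roll":-0.12},{"tx":0,"ty":0,"tz":4,"roll":-0.12},{"tx":0,"ty":0,"tz":4,"roll":-0.12},{"tx":0,"ty":0,"tz":4,"roll":-0.12},{"tx":0,"ty":0,"tz":4,"roll":-0.12},{"tx":0,"ty":0,"tz":4,"roll":-0.12},{"tx":0,"ty":0,"tz":4,"roll":-0.12},{"tx":0,"ty":0,"tz":4,"roll":-0.12},{"tx":0,"ty":0,"tz":0,"roll":0}]'
python3 - <<'E'
from h import *
o=ctrl.get_obs(); p,d=optics.get_image("wrist"); cv2.imwrite("pics/w2.png",cv2.convertScaleAbs(p[:,:,::-1],alpha=1.5)); np.savez("w2.npz",p=p,d=d,tool_pos=o["tool_pos"],tool_rot=o["tool_rot"]); print(o["tool_pos"],R.from_rotvec(o["tool_rot"]).as_matrix().round(3),o["q"],o["t"])
E
```

```text
t: 1.82
tool_pos: [0.6109, -0.0714, 0.2308]
tool_rot: [-3.081, -0.613, 0.001]
contact_force: [0.7, 0.0, 0.4]
opening: 0.0002
grip_force: 0.0
t: 2.73
tool_pos: [0.6101, -0.0728, 0.1866]
tool_rot: [-2.051, -2.379, 0.001]
contact_force: [0.6, -0.4, 0.9]
opening: -0.0003
grip_force: 0.0
t: 3.73
tool_pos: [0.6095, -0.0727, 0.1417]
tool_rot: [-0.168, -3.135, -0.001]
contact_force: [-0.4, -0.3, -0.7]
opening: -0.0002
grip_force: 0.0
[ 0.60946529 -0.07267896  0.14174575] [[-0.994  0.107 -0.003]
 [ 0.107  0.994  0.001]
 [ 0.003  0.    -1.   ]] [-2.39861777e-01  9.79276271e-02  1.71845818e+00 -3.15167080e-05
  1.32784975e+00 -1.70371355e+00] 3.7333
```

View pics/w2.png

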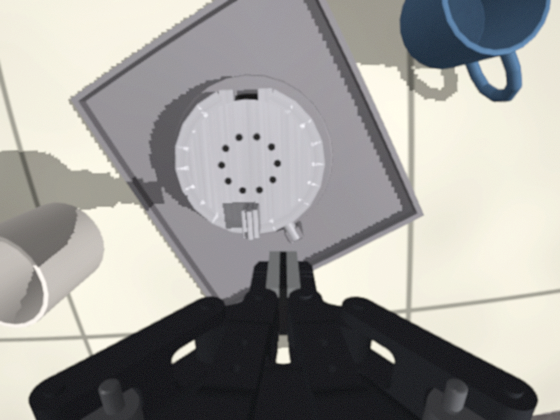

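The wrist view shows the hole ring centred at about (249,163), the notch at (246,96), the fin's ridge at about (251,223) and the pin stub at about (292,232). The closed fingertip is at (282,255). Next I'll measure these.

```bash
cat >> h.py <<'E'
def holes(p,uv,r):
    g=cv2.cvtColor(p,cv2.COLOR_RGB2GRAY); m=np.zeros_like(g); cv2.circle(m,tuple(int(v) for v in uv),r,255,-1)
    med=np.median(g[m>0]); b=((g<0.6*med)&(m>0)).astype(np.uint8)
    n,l,s,c=cv2.connectedComponentsWithStats(b); return c[1:][s[1:,4]>=3],s[1:][s[1:,4]>=3,4]
def pol(v,c): d=v[:2]-c[:2]; return np.hypot(*d)*1000,np.degrees(np.arctan2(d[1],d[0]))
E
python3 - <<'E'
from h import *
z=np.load("w2.npz"); C=cam("wrist",z); p=z["p"]
h,a=holes(p,(249,163),36); print(h.round(1),a)
H=ray2plane(C,h,.05)[:,:2]; 
A=np.c_[2*H,np.ones(len(H))]; s=np.linalg.lstsq(A,(H**2).sum(1),rcond=None)[0]; c=s[:2]; print("c",c,"r",np.sqrt(s[2]+c@c))
g=cv2.cvtColor(p,cv2.COLOR_RGB2GRAY)
b=(g[88:104,228:265]<55).astype(np.uint8); y,x=np.nonzero(b); print("notch px",x.min()+228,x.max()+228,y.min()+88,y.max()+88,x.mean()+228,y.mean()+88)
print(g[88:104:2,230:262:2])
for n,uv,zz in [("n",(246,99.5),.05),("fin ridge out",(250.5,235),.073),("fin ridge in",(250.5,208),.073),("pin",(292,232),.037)]:
    v=ray2plane(C,[uv],zz)[0]; print(n,v,pol(v,c))
cr=cv2.convertScaleAbs(p[70:260,160:350,::-1],alpha=1.4); cv2.imwrite("pics/w2c.png",cv2.resize(cr,None,fx=3.1,fy=3.1,interpolation=cv2.INTER_CUBIC))
E
```

```text
[[238.7 137. ]
 [256.3 136.6]
 [225.3 147.9]
 [271.1 146.4]
 [276.9 162.8]
 [221.3 164.6]
 [272.4 179.4]
 [227.7 180.6]
 [259.  189.5]
 [242.4 189.9]] [32 32 33 31 32 31 30 29 30 27]
c [ 0.56983884 -0.0944786 ] r 0.02100884273845965
notch px 236 256 93 99 246.46218487394958 95.71428571428571
[[106 105 103 104 104 105 105 102 102 101 101 101 101 102 112 118]
 [125 119 102  99  86  88  86  75  72  72  71  70  72  75 118 133]
 [132 124 100  93  65  63  62  62  61  62  61  61  61  64 114 134]
 [132 125 100  86  51  42  35  31  28  28  26  27  26  35 110 133]
 [132 126  91  42  18  15  14  15  17  16  16  16  14  23 106 133]
 [131 128  89  32  25  23  32  46  46  40  35  31  26  26 105 133]
 [131 127 102  87 100 112 122 125 122 121 121 124 121 108 123 134]
 [132 132 133 134 135 135 134 135 131 131 132 135 134 133 134 136]]
n [ 0.52380184 -0.09048766  0.05      ] (np.float64(46.20966113973766), np.float64(175.04541552052825))
fin ridge out [ 0.61788751 -0.09764998  0.073     ] (np.float64(48.153215526875975), np.float64(-3.7762355787381883))
fin ridge in [ 0.59762791 -0.09485941  0.073     ] (np.float64(27.79167826533638), np.float64(-0.7850930173159811))
pin [ 0.63279179 -0.06791594  0.037     ] (np.float64(68.32751140961432), np.float64(22.877051197902396))
```

View pics/w2c.png

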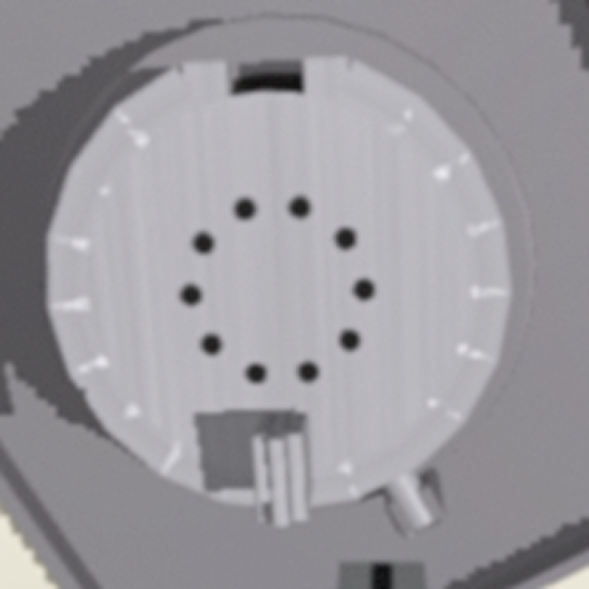

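Measured: disc centre about (0.570,-0.0945), notch at 175°, pin at about 22.7°, so turn about 152° clockwise by pushing the fin's +y face. I'll descend beside the fin and find contact.

```bash

python3 -m handwheel '[{"tx":-1.7,"ty":0,"tz":14,"roll":-0.02},{"tx":-1.7,"ty":0,"tz":14,"roll":0},{"tx":0,"ty":0,"tz":14,"roll":0},{"tx":0,"ty":0,"tz":14,"roll":0},{"tx":0,"ty":0,"tz":14,"roll":0},{"tx":0,"ty":0,"tz":12,"roll":0},{"tx":0,"ty":0,"tz":0,"roll":0},{"tx":0,"ty":0,"tz":0,"roll":0}]'
python3 -m handwheel '[{"tx":0,"ty":-2,"tz":0,"roll":0},{"tx":0,"ty":-2,"tz":0,"roll":0},{"tx":0,"ty":-2,"tz":0,"roll":0},{"tx":0,"ty":0,"tz":0,"roll":0}]'
python3 -m handwheel '[{"tx":0,"ty":-2,"tz":0,"roll":0},{"tx":0,"ty":-2,"tz":0,"roll":0},{"tx":0,"ty":-2,"tz":0,"roll":0},{"tx":0,"ty":0,"tz":0,"roll":0}]'
```

```text
t: 4.45
tool_pos: [0.6129, -0.073, 0.0598]
tool_rot: [-0.14, -3.136, -0.001]
contact_force: [0.2, 0.4, 0.2]
opening: 0.0
grip_force: 0.0
t: 4.78
tool_pos: [0.6141, -0.0797, 0.0625]
tool_rot: [0.14, 3.136, -0.0]
contact_force: [0.7, 0.1, 0.4]
opening: 0.0001
grip_force: 0.2
t: 5.12
tool_pos: [0.6132, -0.0856, 0.0619]
tool_rot: [0.14, 3.137, -0.0]
contact_force: [0.8, 0.9, 1.6]
opening: -0.0001
grip_force: 1.0
```

```bash

python3 -m handwheel '[{"tx":-0.9,"ty":-3.4,"tz":1.5,"roll":0.08},{"tx":-0.9,"ty":-3.4,"tz":1.5,"roll":0.08},{"tx":-0.9,"ty":-3.4,"tz":0,"roll":0.08},{"tx":-0.9,"ty":-3.4,"tz":0,"roll":0.08},{"tx":-0.9,"ty":-3.4,"tz":0,"roll":0.08},{"tx":-0.9,"ty":-3.4,"tz":0,"roll":0.08},{"tx":-0.9,"ty":-3.4,"tz":0,"roll":0.08},{"tx":-0.9,"ty":-3.4,"tz":0,"roll":0.08},{"tx":-0.9,"ty":-3.4,"tz":0,"roll":0.08},{"tx":-0.9,"ty":-3.4,"tz":0,"roll":0.08},{"tx":0,"ty":0,"tz":0,"roll":0}]'
cat > look.py <<'E'
import sys; from h import *
o=ctrl.get_obs(); p,d=optics.get_image("wrist"); n=sys.argv[1]
cv2.imwrite(f"pics/{n}.png",cv2.convertScaleAbs(p[:,:,::-1],alpha=1.5)); np.savez(n+".npz",p=p,d=d,tool_pos=o["tool_pos"],tool_rot=o["tool_rot"])
M=R.from_rotvec(o["tool_rot"]).as_matrix(); c=np.array([.5698,-.0945]); v=o["tool_pos"][:2]-c
print(o["t"],o["tool_pos"],"x-angle",np.degrees(np.arctan2(M[1,0],M[0,0])),"rel in tool mm",(M[:2,:2].T@v*1000).round(1),o["contact_force"],o["q"].round(2))
E
python3 look.py w3
```

```text
t: 6.03
tool_pos: [0.6061, -0.1194, 0.0585]
tool_rot: [1.353, 2.835, -0.001]
contact_force: [0.2, 1.1, 1.8]
opening: -0.0
grip_force: 0.8
6.0333 [ 0.60607077 -0.11935281  0.05845384] x-angle 128.97005708785656 rel in tool mm [-42.1  12.6] [0.17444724 1.11793064 1.77017201] [-0.31  0.2   1.76 -0.    1.19 -0.99]
```

View pics/w3.png

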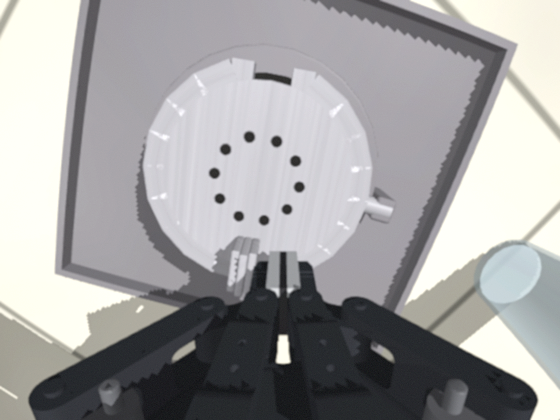

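The strainer is turning: notch now at (273,76), centre at about (257,177), pin at (378,208), with the fingertip on the fin at (265,260). I'll compute the angles.

```bash
cat >> h.py <<'E'
def measure(f,notch,pin,hc,hr):
    z=np.load(f); C=cam("wrist",z); h,a=holes(z["p"],hc,hr)
    H=ray2plane(C,h,.05)[:,:2]; s=np.linalg.lstsq(np.c_[2*H,np.ones(len(H))],(H**2).sum(1),rcond=None)[0]; c=s[:2]
    n=pol(ray2plane(C,[notch],.05)[0],c); P=pol(ray2plane(C,[pin],.037)[0],c)
    print("holes",len(h),"c",c.round(4),"r",np.sqrt(s[2]+c@c).round(4),"notch",n,"pin",P,"to go cw",n[1]-P[1])
E
python3 -c "
from h import *
measure('w3.npz',(273,80),(380,208),(257,178),52)"
```

```text
holes 10 c [ 0.5698 -0.0945] r 0.0211 notch (np.float64(46.841707379120706), np.float64(118.63507049403424)) pin (np.float64(68.93621278722549), np.float64(23.43001712563905)) to go cw 95.20505336839518
```

```bash

python3 -m handwheel '[{"tx":0,"ty":0,"tz":0,"roll":0.09},{"tx":0,"ty":0,"tz":0,"roll":0.09},{"tx":-1.4,"ty":-3.2,"tz":0,"roll":0.08},{"tx":-1.4,"ty":-3.2,"tz":0,"roll":0.08},{"tx":-1.4,"ty":-3.2,"tz":0,"roll":0.08},{"tx":-1.4,"ty":-3.2,"tz":0,"roll":0.08},{"tx":-1.4,"ty":-3.2,"tz":0,"roll":0.08},{"tx":-1.4,"ty":-3.2,"tz":0,"roll":0.08},{"tx":-1.4,"ty":-3.2,"tz":0,"roll":0.08},{"tx":-1.4,"ty":-3.2,"tz":0,"roll":0.08},{"tx":0,"ty":0,"tz":0,"roll":0}]'
python3 look.py w4
```

```text
t: 7.0
tool_pos: [0.5834, -0.1355, 0.0578]
tool_rot: [-2.369, -2.063, 0.002]
contact_force: [-0.2, -0.1, -0.6]
opening: -0.0001
grip_force: 0.2
7.0 [ 0.58342646 -0.13548369  0.05783991] x-angle 82.11926802395585 rel in tool mm [-38.7  19.1] [-0.17467954 -0.05965273 -0.58644491] [-0.35  0.16  1.8  -0.    1.18 -0.21]
```

View pics/w4.png

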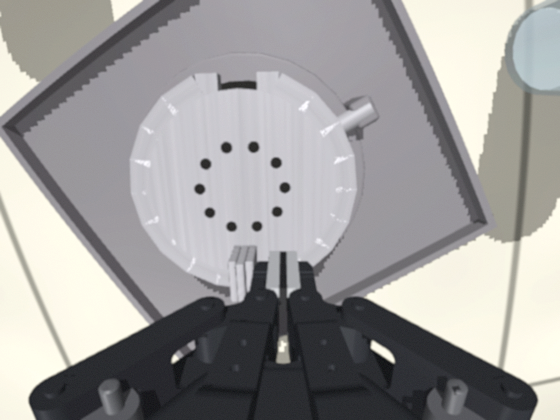

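The tool is now aligned with the fin. The notch's inner edge is at (238,89), the pin stub's axis at (361,112) and the centre at (242,187).

```bash
python3 -c "
from h import *
measure('w4.npz',(238.5,90),(361,113),(242,187),52)"
```

```text
holes 10 c [ 0.5697 -0.0945] r 0.021 notch (np.float64(45.74438784668984), np.float64(81.97740482757281)) pin (np.float64(69.51579456532673), np.float64(23.057994655866064)) to go cw 58.919410171706744
```

```bash

python3 -m handwheel '[{"tx":-1.4,"ty":-3.2,"tz":0,"roll":0.08},{"tx":-1.4,"ty":-3.2,"tz":0,"roll":0.08},{"tx":-1.4,"ty":-3.2,"tz":0,"roll":0.08},{"tx":-1.4,"ty":-3.2,"tz":0,"roll":0.08},{"tx":-1.4,"ty":-3.2,"tz":0,"roll":0.08},{"tx":-1.4,"ty":-3.2,"tz":0,"roll":0.08},{"tx":-1.4,"ty":-3.2,"tz":0,"roll":0.08},{"tx":-1.4,"ty":-3.2,"tz":0,"roll":0.08},{"tx":-1.4,"ty":-3.2,"tz":0,"roll":0.08},{"tx":-1.4,"ty":-3.2,"tz":0,"roll":0.08},{"tx":-1.4,"ty":-3.2,"tz":0,"roll":0.08},{"tx":0,"ty":0,"tz":0,"roll":0}]'
python3 look.py w5; python3 - <<'E'
import cv2; p=cv2.imread("pics/w5.png"); cv2.imwrite("pics/w5c.png",cv2.resize(p[40:260,110:370],None,fx=2.7,fy=2.7,interpolation=cv2.INTER_CUBIC))
E
```

```text
t: 8.05
tool_pos: [0.5465, -0.1304, 0.058]
tool_rot: [-3.022, -0.86, 0.002]
contact_force: [-0.3, -0.1, 0.1]
opening: 0.0002
grip_force: 0.3
8.05 [ 0.54653571 -0.1303833   0.05796943] x-angle 31.77827918070826 rel in tool mm [-38.7  18.3] [-0.32659979 -0.12611725  0.06436242] [-0.37  0.08  1.89 -0.    1.17  0.65]
```

View pics/w5c.png

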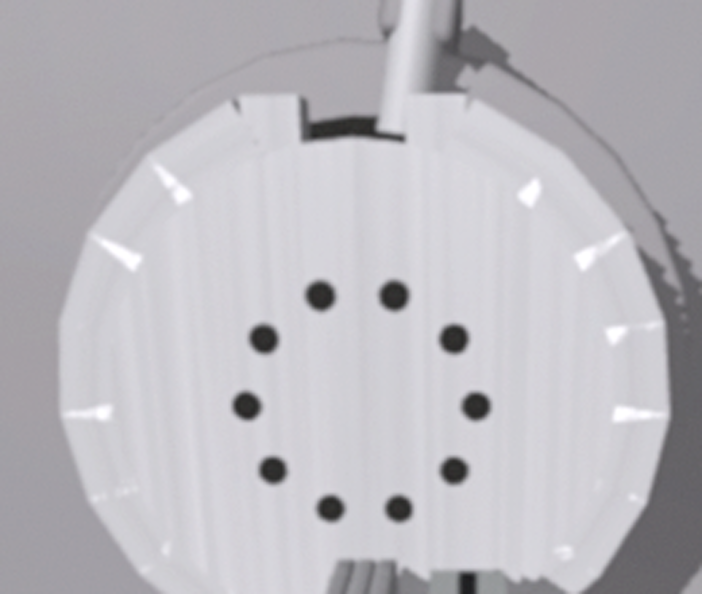

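The notch spans crop x 303–406 at y≈139, and the pin's axis runs from about (420,30) to (409,90) in the crop. It is visible near the notch's right side.

```bash
python3 -c "
from h import *
measure('w5.npz',(241.3,91.5),(265.6,51.1),(242,190),52)
measure('w5.npz',(241.3,91.5),(261.5,73.3),(242,190),52)
z=np.load('w5.npz');C=cam('wrist',z)
q=ray2plane(C,[(265.6,51.1),(261.5,73.3)],.035);d=q[0]-q[1];print(q,np.degrees(np.arctan2(d[1],d[0])))
# predicted px of pin edges/axis for candidates
c=np.array([.5697,-.0945])
for a in (21,22,23,24):
  e=np.array([np.cos(np.radians(a)),np.sin(np.radians(a))]);t=np.array([-e[1],e[0]])
  print(a,[((proj(C,np.r_[c+r*e+s*t,.034])[0]-[110,40])*2.7).round(0) for r in (58,74) for s in (-.005,.005)])
"
```

```text
holes 10 c [ 0.5697 -0.0944] r 0.021 notch (np.float64(46.139691922045174), np.float64(30.972737027665765)) pin (np.float64(66.49303197170437), np.float64(22.02216900182984)) to go cw 8.950568025835924
holes 10 c [ 0.5697 -0.0944] r 0.021 notch (np.float64(46.139691922045174), np.float64(30.972737027665765)) pin (np.float64(56.13474579478047), np.float64(22.39480927477045)) to go cw 8.577927752895317
[[ 0.63156001 -0.06918939  0.035     ]
 [ 0.62170046 -0.07277872  0.035     ]] 20.003797484447
21 [array([371., 930.]), array([371., 930.]), array([370., 939.]), array([370., 940.])]
22 [array([377., 946.]), array([378., 947.]), array([376., 955.]), array([376., 956.])]
23 [array([384., 961.]), array([384., 961.]), array([383., 970.]), array([383., 970.])]
24 [array([392., 974.]), array([392., 974.]), array([391., 983.]), array([391., 983.])]
```

```bash

python3 -m handwheel '[{"tx":-0.9,"ty":-2,"tz":0,"roll":0.05},{"tx":-0.9,"ty":-2,"tz":0,"roll":0.05},{"tx":-0.9,"ty":-2,"tz":0,"roll":0.05},{"tx":0,"ty":0,"tz":0,"roll":0},{"tx":0,"ty":0,"tz":0,"roll":0}]'
python3 look.py w6; python3 - <<'E'
import cv2; p=cv2.imread("pics/w6.png"); cv2.imwrite("pics/w6c.png",cv2.resize(p[40:260,110:370],None,fx=2.7,fy=2.7,interpolation=cv2.INTER_CUBIC))
E
```

```text
t: 8.52
tool_pos: [0.5419, -0.1264, 0.0581]
tool_rot: [-3.077, -0.634, 0.001]
contact_force: [0.3, -1.2, -0.1]
opening: -0.0002
grip_force: 0.4
8.5167 [ 0.54187646 -0.12642591  0.058124  ] x-angle 23.286349842099426 rel in tool mm [-38.3  18.3] [ 0.33136608 -1.22676172 -0.1315605 ] [-0.36  0.06  1.91 -0.    1.17  0.8 ]
```

View pics/w6c.png

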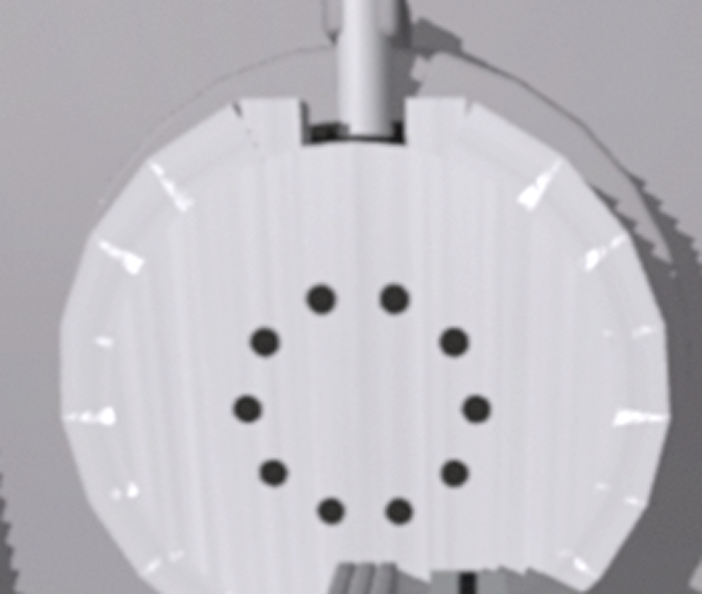

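The pin now lies inside the notch: pin at crop x 341–397, notch at 303–406. Parallax accounts for most of the offset.

```bash
python3 -c "
from h import *
import h
z=np.load('w6.npz');C=cam('wrist',z);c=np.array([.5697,-.0944])
q=ray2plane(C,[(246.7,73.3),(246.5,85)],.034);print([pol(v,c) for v in q]); print(pol(ray2plane(C,[(241.3,92.8)],.05)[0],c))
"
```

```text
[(np.float64(56.39658148059931), np.float64(21.74902957398288)), (np.float64(50.82720331469452), np.float64(21.855026261641182))]
(np.float64(46.1596541754281), np.float64(22.623677140008812))
```

Aligned within 1°, against ±4.5° allowed. Backing off the fin, then going up and over the centre to press.

```bash

python3 -m handwheel '[{"tx":0,"ty":4,"tz":0,"roll":0},{"tx":0,"ty":4,"tz":0,"roll":0},{"tx":0,"ty":0,"tz":-18,"roll":0},{"tx":0,"ty":0,"tz":-18,"roll":0},{"tx":13,"ty":-9,"tz":0,"roll":0},{"tx":13,"ty":-9,"tz":0,"roll":0},{"tx":13,"ty":-9,"tz":0,"roll":0},{"tx":0,"ty":0,"tz":15,"roll":0},{"tx":0,"ty":0,"tz":15,"roll":0},{"tx":0,"ty":0,"tz":7,"roll":0},{"tx":0,"ty":0,"tz":0,"roll":0}]'
python3 -m handwheel '[{"tx":0,"ty":0,"tz":2,"roll":0},{"tx":0,"ty":0,"tz":2,"roll":0},{"tx":0,"ty":0,"tz":2,"roll":0},{"tx":0,"ty":0,"tz":0,"roll":0},{"tx":0,"ty":0,"tz":0,"roll":0}]'
python3 -m handwheel '[{"tx":0,"ty":0,"tz":1.5,"roll":0},{"tx":0,"ty":0,"tz":1.5,"roll":0},{"tx":0,"ty":0,"tz":1.5,"roll":0},{"tx":0,"ty":0,"tz":0,"roll":0},{"tx":0,"ty":0,"tz":0,"roll":0}]'
```

```text
t: 9.48
tool_pos: [0.5689, -0.0934, 0.0549]
tool_rot: [-3.076, -0.629, 0.006]
contact_force: [1.4, 0.7, 0.2]
opening: -0.0001
grip_force: 0.0
t: 9.9
tool_pos: [0.5706, -0.0939, 0.0517]
tool_rot: [3.078, 0.628, 0.001]
contact_force: [0.1, 0.3, -0.4]
opening: 0.0003
grip_force: 0.0
t: 10.32
tool_pos: [0.5708, -0.0939, 0.0472]
tool_rot: [3.078, 0.628, 0.001]
contact_force: [1.3, -0.3, 3.0]
opening: 0.0001
grip_force: 1.2
```

```bash

python3 -m handwheel '[{"tx":0,"ty":0,"tz":1.5,"roll":0},{"tx":0,"ty":0,"tz":1.5,"roll":0},{"tx":0,"ty":0,"tz":0,"roll":0},{"tx":0,"ty":0,"tz":0,"roll":0}]'
python3 -m handwheel '[{"tx":0,"ty":0,"tz":1.5,"roll":0},{"tx":0,"ty":0,"tz":1.5,"roll":0},{"tx":0,"ty":0,"tz":0,"roll":0},{"tx":0,"ty":0,"tz":0,"roll":0}]'
```

```text
t: 10.65
tool_pos: [0.5707, -0.0938, 0.0438]
tool_rot: [3.078, 0.628, 0.001]
contact_force: [1.4, -0.1, 1.5]
opening: -0.0
grip_force: 1.0
t: 10.98
tool_pos: [0.5704, -0.0937, 0.0406]
tool_rot: [-3.078, -0.628, -0.0]
contact_force: [1.6, -1.2, 2.3]
opening: 0.0001
grip_force: 1.0
```

```bash

python3 -m handwheel '[{"tx":0,"ty":0,"tz":1,"roll":0},{"tx":0,"ty":0,"tz":1,"roll":0},{"tx":0,"ty":0,"tz":0,"roll":0},{"tx":0,"ty":0,"tz":0,"roll":0}]'
python3 -m handwheel '[{"tx":0,"ty":0,"tz":0.5,"roll":0},{"tx":0,"ty":0,"tz":0.5,"roll":0},{"tx":0,"ty":0,"tz":0,"roll":0},{"tx":0,"ty":0,"tz":0,"roll":0}]'
```

```text
t: 11.32
tool_pos: [0.5705, -0.0937, 0.0399]
tool_rot: [-3.078, -0.629, 0.001]
contact_force: [-2.6, 0.1, 9.0]
opening: -0.0003
grip_force: 4.6
t: 11.65
tool_pos: [0.5705, -0.0938, 0.0399]
tool_rot: [-3.078, -0.629, 0.001]
contact_force: [-5.5, 0.8, 14.2]
opening: -0.0002
grip_force: 7.1
```

Stopped at z = 0.040 with the force rising, so it looks fully home. A little more for certainty, then retreat and check.

```bash

python3 -m handwheel '[{"tx":0,"ty":0,"tz":0.5,"roll":0},{"tx":0,"ty":0,"tz":0.5,"roll":0},{"tx":0,"ty":0,"tz":0,"roll":0},{"tx":0,"ty":0,"tz":0,"roll":0},{"tx":0,"ty":0,"tz":0,"roll":0}]'
python3 -m handwheel '[{"tx":0,"ty":0,"tz":-4,"roll":0},{"tx":0,"ty":0,"tz":-12,"roll":0},{"tx":0,"ty":0,"tz":-18,"roll":0},{"tx":0,"ty":0,"tz":-18,"roll":0},{"tx":0,"ty":0,"tz":-18,"roll":0},{"tx":-8,"ty":0,"tz":-18,"roll":0},{"tx":-8,"ty":0,"tz":-18,"roll":0},{"tx":-8,"ty":0,"tz":0,"roll":0},{"tx":-8,"ty":0,"tz":0,"roll":0},{"tx":0,"ty":0,"tz":0,"roll":0},{"tx":0,"ty":0,"tz":0,"roll":0}]'
python3 look.py w7; python3 - <<'E'
from h import *
z=np.load("w7.npz"); C=cam("wrist",z); d=z["d"]; K,k,E=C
c=np.array([.5697,-.0944])
def hgt(x,y,zz):
    u,v=proj(C,[x,y,zz])[0].round().astype(int); D=d[v-2:v+3,u-2:u+3]; D=np.median(D[D>0]) if (D>0).any() else 0
    xy=cv2.undistortPoints(np.array([[[u,v]]],float),K,np.array([k,0,0,0.]))[0,0]
    return (E[:3,:3]@(np.r_[xy,1]*D)+E[:3,3]).round(4),(u,v)
for a in (0,70,120,290): print("disc",hgt(c[0]+.035*np.cos(np.radians(a)),c[1]+.035*np.sin(np.radians(a)),.04))
print("tray",hgt(c[0]+.09*np.cos(2),c[1]+.09*np.sin(2),.003))
p=cv2.imread("pics/w7.png"); u,v=proj(C,[*c,.04])[0].astype(int); print(u,v)
cv2.imwrite("pics/w7c.png",cv2.resize(p[max(0,v-100):v+100,max(0,u-130):u+130],None,fx=2.7,fy=2.7,interpolation=cv2.INTER_CUBIC))
E
```

```text
t: 12.07
tool_pos: [0.5706, -0.0938, 0.0398]
tool_rot: [-3.078, -0.629, 0.002]
contact_force: [-8.6, 1.9, 19.2]
opening: 0.0
grip_force: 9.6
t: 12.98
tool_pos: [0.5395, -0.106, 0.1408]
tool_rot: [-3.077, -0.627, 0.004]
contact_force: [-0.3, -0.4, 0.4]
opening: -0.0002
grip_force: 0.0
12.9833 [ 0.53947269 -0.10600289  0.14079663] x-angle 23.042081975264303 rel in tool mm [-32.4  -1.3] [-0.27094674 -0.35759804  0.4274302 ] [-0.33 -0.05  1.87  0.    1.32  0.84]
disc (array([ 0.6048, -0.0942,  0.0401]), (np.int64(301), np.int64(127)))
disc (array([ 0.5819, -0.0611,  0.0405]), (np.int64(249), np.int64(138)))
disc (array([ 0.5521, -0.0642,  0.0401]), (np.int64(239), np.int64(175)))
disc (array([ 0.5818, -0.1275,  0.0406]), (np.int64(328), np.int64(172)))
tray (array([ 0.533 , -0.0134,  0.005 ]), (np.int64(184), np.int64(165)))
283 169
```

View pics/w7c.png

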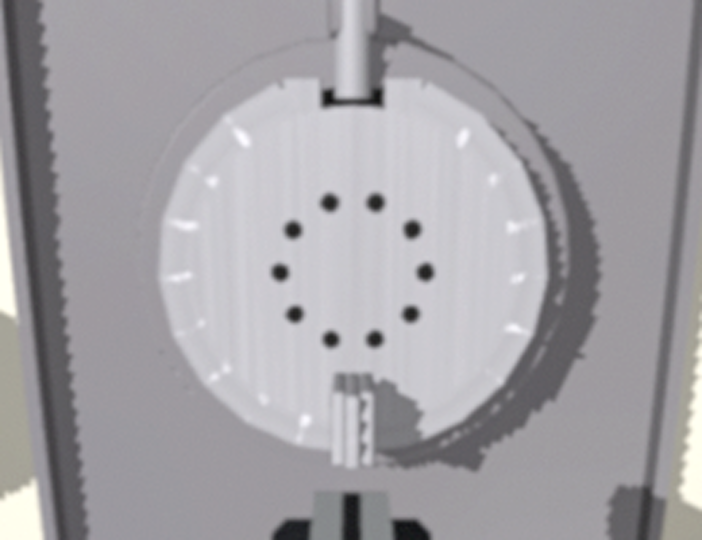

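The pin is centred in the notch at crop (352,95), and the depth readings put the disc top at 40 mm all round, so it is fully home. The arm is clear at z = 0.14 m.

```bash
python3 -m handwheel '[{"tx":0,"ty":0,"tz":-15,"roll":0},{"tx":0,"ty":0,"tz":-15,"roll":0},{"tx":0,"ty":0,"tz":0,"roll":0},{"tx":0,"ty":0,"tz":0,"roll":0}]'; python3 -c "
from station import ctrl; print(ctrl.finish_job())"
```

```text
t: 13.37
tool_pos: [0.5414, -0.1062, 0.1727]
tool_rot: [3.078, 0.629, 0.001]
contact_force: [0.6, -1.3, 0.4]
opening: -0.0003
grip_force: 0.0
the job is handed in; nothing more can be done
None
```

The strainer was turned until its notch stood over the pin and pressed fully home (top measured at 40 mm all round), the arm was moved clear, and the job was handed in at about 13.4 s; no verdict came back.

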